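# Centre the sample jar on the weighing pan

## Task

The little cork-topped jar stands off-centre on the round pan of the coffee scale, and the reading is only good when it stands in the middle. With light taps or slow nudges of a fingertip, slide it until it stands centred on the pan to within half a centimetre, upright and on its own, then take the hand away. Never grip, lift, hit hard or tip the jar or let it come off the pan, and leave the other jar, the bowls, the spoon and the tin where they are.

Things in the scene. Friction and masses are not known exactly. Their poses are not given: they have to be found in the camera images.
- jar: The jar to centre: closed, pear-shaped, white ceramic with a cork stopper, upright on a narrow foot on the pan. Round about its z axis (yaw means nothing), 56 mm high: foot 28 mm across, widest (54 mm) from 17 to 23 mm above the foot's underside, 28 mm at 44 mm, cork 24 mm across from 46 to 56 mm. Origin: centre of the foot's underside. Starts 14 to 22 mm off the pan's centre, any direction.
- jar_belly (a point): Point on the jar's axis 20 mm above its foot, level with the middle of its widest part (27 mm radius). A sideways push of about 0.5 N here slides the jar without tipping it; a push at the neck or cork topples it. Jar about 0.16 kg (varies by a third), friction on the pan about 0.35 (varies).
- pan_top (a point): Centre of the upper face of the scale's round steel pan, where the middle of the jar's foot belongs. The pan is a flat disc 76 mm across, 8 mm thick, without a rim, fixed, its upper face 50 mm above the table; a thin ring the size of the jar's foot is marked at its centre. z up; its yaw means nothing.
- scale: The scale under the pan: a black box 150 mm (its x) by 130 mm (its y), 28 mm high, fixed to the table, with the pan over its middle. Origin: centre of its underside.
- bowl_a: A white cupping bowl with a dark glaze inside, 92 mm across the rim, 59 mm high; empty, loose on the table; leave alone. Origin: centre of its underside.
- bowl_b: A bowl like bowl_a; leave alone.
- bowl_c: A bowl like bowl_a; leave alone.
- twin: A second jar, the same as jar, which stands on the table among the bowls and not on the scale; leave alone. Origin: centre of its underside.
- spoon: A steel cupping spoon 160 mm long lying on the table on the robot's side of the scale; leave alone. Its x axis runs along it, origin on the table under its middle.
- tin: A plain closed aluminium tin, 60 mm across, 75 mm high, on the table; leave alone. Origin: centre of its underside.
There are look-alikes about, which are no part of the job. What is shaped like the jar but pink or red is not meant.

How it is judged:
By the outcome, as a careful person would: the job done as asked, in the order asked, and still so for the second after the job is handed in, with the robot touching nothing.
It also fails if it takes over 46 s, if anything falls off the work surface, if the arm or the gripper's body presses on something with over 40 N, if the wrist force passes 120 N, or if a joint passes its speed limit or range.

## Robot

A 7-joint arm with a two-finger parallel gripper is mounted at the origin on the work surface. World frame = base frame: x ahead of the robot, y to its left, z up, the work surface at z = 0. Lengths are in m, angles in rad, forces in N, time in s.
With the tool pointing down it reaches from about 0.35 to 0.9 m from the base axis. Payload 19.9 kg.
Tool frame: the origin (TCP) lies between the finger pads; the fingertips stand 17 mm ahead of it and the grasp point (between the pads) lies 2 mm behind it; z points along the fingers, y is the direction in which the jaws open and shut (so a half turn about z gives the same grasp; the last joint's range is limited). The gripper opens to 85 mm and grips with 20 to 120 N. Pads are 22 mm wide; open, the fingers measure 114 mm over their backs; the gripper's body (76 mm by 85 mm) begins 54 mm behind the grasp point. The pads swing forward as they close: fully open they stand 13 mm farther back than shut.
Start: joints at [1.077, 0.417, -0.01, 1.614, 0.005, 1.111, -0.053], TCP at [0.273, -0.562, 0.248] pointing down, gripper open.
Joint ranges: [-2.81, 2.81], [-0.39, 2.02], [-1.27, 1.25], [0.06, 2.57], [-1.19, 4.33], [0.19, 2], [-2.82, 2.82]. Speed limits (rad/s): [1.89, 1.89, 2.39, 2.39, 3.01, 3.01, 3.01].

## Interface

Orientations are given as a rotation vector (axis times angle).
In Python, from workcell import r gives the robot as it stands.
- The arm moves only by the tool drive_tool, never from a script. Its argument "targets" is a list of rows, each an object of numbers: "x", "y", "z": the shift along the tool's x, y, z in units of 25 mm (1.0 is 25 mm); "ax", "ay", "az": the turn, a rotation vector about the tool's x, y, z in units of 0.1 rad (1.0 is 0.1 rad). In form: [{"x": .., "y": .., "z": .., "ax": .., "ay": .., "az": ..}, ...]. A call has exactly 8 rows; each row shifts and turns the commanded pose from where the row before left it, along the tool's axes as they then stand; what a row does not reach is not made up. A row lasts 1/12 s, in which the tool goes at most 41.7 mm and 7.16 degrees, less where a joint would pass 70% of its speed; a pose out of reach is approached as far as the arm can. A call with a number of a shift or a turn outside -1 to 1 is refused whole. A call with a gripper value outside its range is refused whole. "claw" is the finger opening in mm, from 0 to 85.4, set as the call begins (left out, the last holds). The fingers move at their own pace and stop on an object; "newtons" is the grip in N (left out, the last holds). Time passes only in rows, so rows that do not move let the fingers close, or fill a call up. It gives the time, the measured TCP pose, the force and the opening at its end, in the units of the state.
- r.observe(): the state, without advancing time (a new reading comes with each control period).
- r.get_image(name): name is "scene" or "top" or "wrist"; returns a dict with "img" (400x640x3 uint8, red, green, blue), "fx", "fy", "cx", "cy" (pixels), "world_to_cam" (4x4, takes a point from world to camera coordinates). Camera axes: x right, y down, z forward; pixel columns grow to the right and rows downward; lengths in m; the calibration is good to about 2 mm. A picture is of the moment at which its call begins. There is no depth.
- r.finish_job(): hands the job in, once; it reports no verdict.
The state is a dict: "time": time; "joint_pos": joint angles; "joint_velocities": joint speeds; "tau": joint torques, N m; "position": TCP position; "orientation": TCP orientation; "ft_force": force on the tool from outside, world axes, zero at the start; "torque": the same for the moment, N m; "width": finger opening in m.
Only numpy, scipy, OpenCV 4.12 (cv2) and the standard library are available. Lean on these libraries where they do the work, as an engineer would, in place of code of your own. Each camera call takes 0.05 s, during which the arm holds its last target.

## Working session

There is one attempt and no reset: what is moved stays moved. The work goes in short steps, Python scripts to look and compute and a tool call to move; the robot and the scene stay as the last step left them, time stands still between calls to the robot, and variables do not carry over. Pictures are saved under pics/ and viewed, and the job is handed in when it is done.

Besides the shell and the picture viewer there is one more tool, called after "Call:" as a command line: name --argument value ..., lists and objects as JSON in quotes. drive_tool: Moves the arm, as the interface text tells. Its arguments: {"type":"object","properties":{"targets":{"type":"array","items":{"type":"object","properties":{"x":{"type":"number"},"y":{"type":"number"},"z":{"type":"number"},"ax":{"type":"number"},"ay":{"type":"number"},"az":{"type":"number"}}}},"claw":{"type":"number"},"newtons":{"type":"number"}},"required":["targets"]}

```bash
mkdir -p pics; ls; cat > h.py <<'E'
from workcell import r
import numpy as np, cv2
def snap(n,f):
    d=r.get_image(n); cv2.imwrite('pics/'+f,d['img'][:,:,::-1]); np.savez('pics/'+f+'.npz',**{k:np.array(v) for k,v in d.items()}); return d
def load(f): return dict(np.load('pics/'+f+'.npz'))
def pix(d,p):
    q=d['world_to_cam']@np.r_[p,1]; return np.array([d['fx']*q[0]/q[2]+d['cx'],d['fy']*q[1]/q[2]+d['cy']])
def ray(d,u,v,z):
    T=np.linalg.inv(d['world_to_cam']); c=T[:3,3]; w=T[:3,:3]@np.array([(u-d['cx'])/d['fx'],(v-d['cy'])/d['fy'],1]); return c+w*(z-c[2])/w[2]
E
python3 - <<'E'
from h import *
for n in['scene','top','wrist']:
    d=snap(n,n+'0.png'); print(n,np.linalg.inv(d['world_to_cam'])[:3,3],d['fx'])
print(r.observe())
E
```

```text
pics
scene [1.01981648 0.34921813 0.61849282] 438.0613737793452
top [0.39150646 0.04413214 1.13113631] 443.61964456238684
wrist [ 0.33647707 -0.53084399  0.37233954] 332.5782929843375
{'time': 0.15, 'joint_pos': array([ 1.07750735,  0.41783062, -0.01031559,  1.61401702,  0.0046961 ,
        1.11070513, -0.0529634 ]), 'joint_velocities': array([-8.09534642e-04, -1.19853413e-03,  1.46761074e-04, -1.65988730e-04,
       -2.12967022e-05, -2.45607011e-03, -1.28802748e-03]), 'tau': array([ 2.11071514e-03, -8.64741468e+01,  6.80101532e-01, -4.35061204e+01,
        1.92740938e-02,  5.69997574e-03,  7.99845429e-05]), 'position': array([ 0.2727556 , -0.5620703 ,  0.24781575]), 'orientation': array([-3.06088719e+00, -7.03530568e-01,  4.34863536e-04]), 'ft_force': array([ 0.08018754,  0.69762458, -0.18258273]), 'torque': array([-0.05688199,  0.0262079 , -0.02586793]), 'width': 0.08562592574108763}
```

View pics/scene0.png

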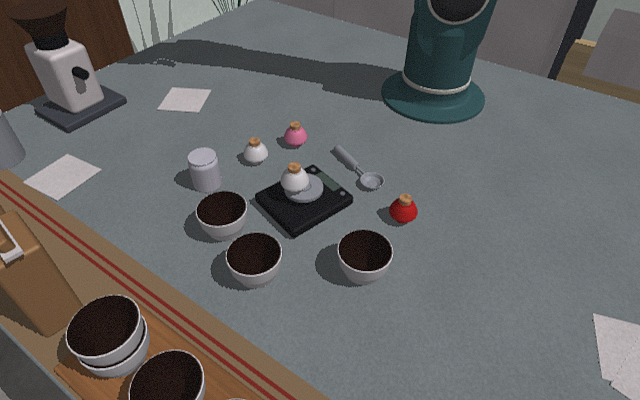

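View pics/top0.png

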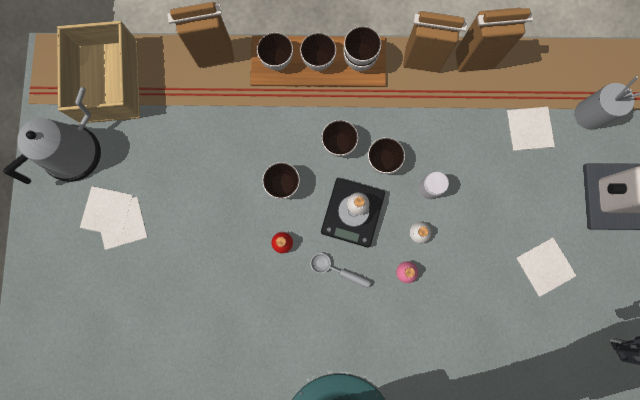

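Candidates in the top view are the white jar on the pan (358,203), the white twin on the table (421,232), the red one (282,242) and the pink one (406,272). The jar on the pan is the one meant, so I'm checking it in a close crop.

```bash
python3 - <<'E'
import cv2
a=cv2.imread('pics/top0.png')[165:255,310:400]; b=cv2.imread('pics/scene0.png')[150:240,250:360]
cv2.imwrite('pics/c_top.png',cv2.resize(a,None,fx=6.5,fy=6.5,interpolation=cv2.INTER_CUBIC)); cv2.imwrite('pics/c_sc.png',cv2.resize(b,None,fx=6.5,fy=6.5,interpolation=cv2.INTER_CUBIC))
E
```

```text
(no output)
```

View pics/c_top.png

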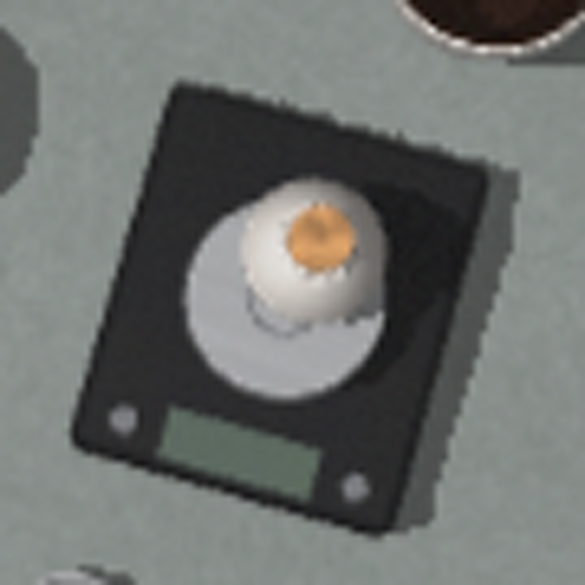

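View pics/c_sc.png

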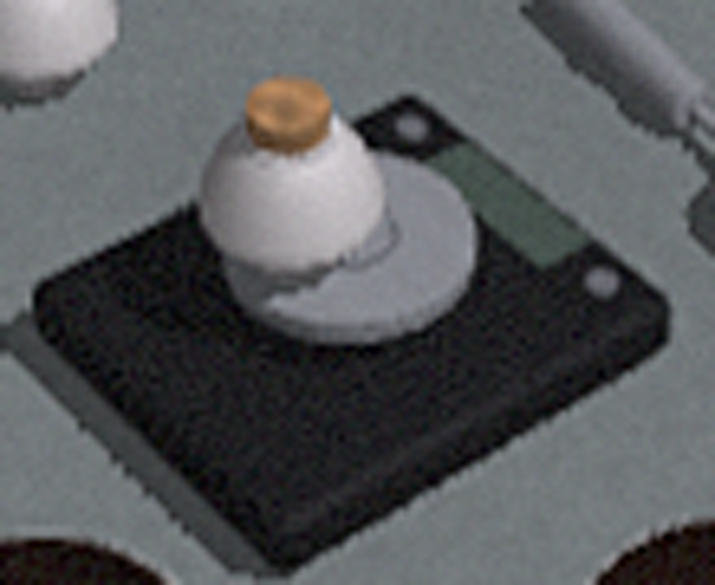

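View pics/wrist0.png

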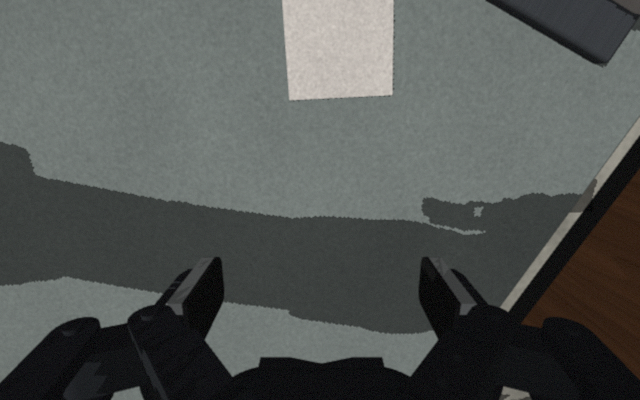

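The jar is white with a cork and stands on the pan, up and to the right of the ring in the top view. In the crop the pan centre is about (285,299), the belly centre about (314,251) and the cork top about (321,237). Next I compute positions from both cameras.

```bash
python3 - <<'E'
from h import *
t=load('top0.png'); s=load('scene0.png')
ct=lambda x,y:(310+(x+.5)/6.5-.5,165+(y+.5)/6.5-.5)
cs=lambda x,y:(250+(x+.5)/6.5-.5,150+(y+.5)/6.5-.5)
R=lambda d,p,z:np.round(ray(d,*p,z)*1000,1)
print('pan top',R(t,ct(285,299),.05),R(t,ct(184,299),.05),R(t,ct(386,299),.05),R(t,ct(285,400),.05))
print('pan sc L/R/B', R(s,cs(477,238),.05),R(s,cs(350,332),.05),R(s,cs(222,255),.05), 'ring', R(s,cs(398,232),.05),R(s,cs(372,268),.05))
print('belly top',R(t,ct(314,251),.07),R(t,ct(241,251),.07),R(t,ct(387,251),.07),'cork',R(t,ct(321,237),.106))
print('cork sc',R(s,cs(288,97),.106), 'belly sc', R(s,cs(292,200),.07))
print('scale corners',[R(t,ct(*c),.028) for c in[(176,84),(492,168),(388,534),(74,440)]])
o=load('wrist0.png'); 
from scipy.spatial.transform import Rotation as Ro
print(Ro.from_rotvec([-3.06088719e+00, -7.03530568e-01,0]).as_matrix().round(2))
for n,u,v,z in[('twin',421,230,.106),('bowlc',281,181,.059),('bowla',340,138,.059),('bowlb',387,156,.059),('tin',437,183,.075),('pink',406,271,.106),('red',282,242,.106),('spoonend',370,283,.01)]: print(n,R(t,(u,v),z if z!=.106 else .056))
E
```

```text
pan top [529.8 -31.9  50. ] [529.3   6.3  50. ] [530.2 -70.1  50. ] [491.5 -31.9  50. ]
pan sc L/R/B [510.6   0.9  50. ] [563.8  -6.2  50. ] [559.5 -55.9  50. ] ring [521.9 -19.7  50. ] [538.8 -16.8  50. ]
belly top [545.3 -41.3  70. ] [545.  -14.1  70. ] [545.6 -68.4  70. ] cork [545.2 -40.9 106. ]
cork sc [543.3 -41.3 106. ] belly sc [545.9 -39.7  70. ]
scale corners [array([616.6,   9.1,  28. ]), array([ 584.7, -113.7,   28. ]), array([442.7, -72.8,  28. ]), array([477.3,  47.3,  28. ])]
[[ 0.9   0.44 -0.  ]
 [ 0.44 -0.9   0.  ]
 [ 0.   -0.   -1.  ]]
twin [ 483.2 -195.6   56. ]
bowlc [600.  146.9  59. ]
bowla [710.6   2.4  59. ]
bowlb [ 665.8 -114.3   59. ]
tin [ 596.  -232.3   75. ]
pink [ 384.3 -157.7   56. ]
red [450.5 141.2  56. ]
spoonend [353.5 -76.2  10. ]
```

The two cameras agree within about 2 mm: pan centre (530,-32) mm and jar (545,-41) mm, so the jar is 18 mm off, which fits the stated range. I'll push along (-0.855, 0.52) with the closed fingertips, tool +x facing the jar. First I travel high.

Call:
drive_tool --targets '[{"x":0.83,"y":-0.51},{"x":0.83,"y":-0.51},{"x":0.83,"y":-0.51},{"x":0.83,"y":-0.51},{"x":0.83,"y":-0.51},{"x":0.83,"y":-0.51},{"x":0.83,"y":-0.51},{"x":0.83,"y":-0.51}]' --claw 0 --newtons 20

```text
invalid input
```

Call:
drive_tool --targets '[{"x":0.83,"y":-0.51},{"x":0.83,"y":-0.51},{"x":0.83,"y":-0.51},{"x":0.83,"y":-0.51},{"x":0.83,"y":-0.51},{"x":0.83,"y":-0.51},{"x":0.83,"y":-0.51},{"x":0.83,"y":-0.51}]'

```text
invalid input
```

Call:
drive_tool --targets '[{"x":0.83,"y":-0.51},{"x":0.83,"y":-0.51},{"x":0.83,"y":-0.51},{"x":0.83,"y":-0.51},{"x":0.83,"y":-0.51},{"x":0.83,"y":-0.51},{"x":0.83,"y":-0.51},{"x":0.83,"y":-0.51}]'

```text
invalid input
```

Call:
drive_tool --targets '[{"az":-1},{"az":-1},{"az":-1},{"az":-1},{"az":-1},{"az":-1},{"az":-1},{"az":-1}]'

```text
invalid input
```

Call:
drive_tool --targets '[{"az":-1},{"az":-1},{"az":-1},{"az":-1},{"az":-1},{"az":-1},{"az":-1},{"az":-1}]'

```text
invalid input
```

Call:
drive_tool --targets '[{"az":-1},{"az":-1},{"az":-1},{"az":-1},{"az":-1},{"az":-0.5},{},{}]'

```text
invalid input
```

All of them were refused, probably because every row must carry all six numbers.

Call:
drive_tool --targets '[{"x":0.83,"y":-0.51,"z":0,"ax":0,"ay":0,"az":0},{"x":0.83,"y":-0.51,"z":0,"ax":0,"ay":0,"az":0},{"x":0.83,"y":-0.51,"z":0,"ax":0,"ay":0,"az":0},{"x":0.83,"y":-0.51,"z":0,"ax":0,"ay":0,"az":0},{"x":0.83,"y":-0.51,"z":0,"ax":0,"ay":0,"az":0},{"x":0.83,"y":-0.51,"z":0,"ax":0,"ay":0,"az":0},{"x":0.83,"y":-0.51,"z":0,"ax":0,"ay":0,"az":0},{"x":0.83,"y":-0.51,"z":0,"ax":0,"ay":0,"az":0}]' --claw 0 --newtons 20

```text
time: 0.82
position: [0.3781, -0.3969, 0.2481]
orientation: [-3.062, -0.704, 0.0]
ft_force: [0.6, -0.2, 1.0]
width: 0.0
```

Call:
drive_tool --targets '[{"x":0.83,"y":-0.51,"z":0,"ax":0,"ay":0,"az":0},{"x":0.83,"y":-0.51,"z":0,"ax":0,"ay":0,"az":0},{"x":0.83,"y":-0.51,"z":0,"ax":0,"ay":0,"az":0},{"x":0.83,"y":-0.51,"z":0,"ax":0,"ay":0,"az":0},{"x":0.83,"y":-0.51,"z":0,"ax":0,"ay":0,"az":0},{"x":0.83,"y":-0.51,"z":0,"ax":0,"ay":0,"az":0},{"x":0.83,"y":-0.51,"z":0,"ax":0,"ay":0,"az":0},{"x":0.83,"y":-0.51,"z":0,"ax":0,"ay":0,"az":0}]'

```text
time: 1.48
position: [0.4829, -0.2327, 0.2482]
orientation: [-3.062, -0.704, 0.0]
ft_force: [0.6, -0.8, 0.4]
width: -0.0001
```

Call:
drive_tool --targets '[{"x":0.83,"y":-0.51,"z":0,"ax":0,"ay":0,"az":0},{"x":0.83,"y":-0.51,"z":0,"ax":0,"ay":0,"az":0},{"x":0.83,"y":-0.51,"z":0,"ax":0,"ay":0,"az":0},{"x":0.83,"y":-0.51,"z":0,"ax":0,"ay":0,"az":0},{"x":0.83,"y":-0.51,"z":0,"ax":0,"ay":0,"az":0},{"x":0.83,"y":-0.51,"z":0,"ax":0,"ay":0,"az":0},{"x":0.83,"y":-0.51,"z":0,"ax":0,"ay":0,"az":0},{"x":0.83,"y":-0.51,"z":0,"ax":0,"ay":0,"az":0}]'

```text
time: 2.15
position: [0.5877, -0.0685, 0.2481]
orientation: [-3.062, -0.703, 0.001]
ft_force: [0.1, -0.2, -0.8]
width: -0.0002
```

Call:
drive_tool --targets '[{"x":0,"y":0,"z":0,"ax":0,"ay":0,"az":-1},{"x":0,"y":0,"z":0,"ax":0,"ay":0,"az":-1},{"x":0,"y":0,"z":0,"ax":0,"ay":0,"az":-1},{"x":0,"y":0,"z":0,"ax":0,"ay":0,"az":-1},{"x":0,"y":0,"z":0,"ax":0,"ay":0,"az":-1},{"x":0,"y":0,"z":0,"ax":0,"ay":0,"az":-1},{"x":0,"y":0,"z":0,"ax":0,"ay":0,"az":-1},{"x":0,"y":0,"z":0,"ax":0,"ay":0,"az":-1}]'

```text
time: 2.82
position: [0.5872, -0.0696, 0.248]
orientation: [-2.541, -1.846, 0.001]
ft_force: [0.2, -1.0, 0.5]
width: 0.0003
```

Call:
drive_tool --targets '[{"x":0,"y":0,"z":0,"ax":0,"ay":0,"az":-1},{"x":0,"y":0,"z":0,"ax":0,"ay":0,"az":-1},{"x":0,"y":0,"z":0,"ax":0,"ay":0,"az":-1},{"x":0,"y":0,"z":0,"ax":0,"ay":0,"az":-1},{"x":0,"y":0,"z":0,"ax":0,"ay":0,"az":-1},{"x":0,"y":0,"z":0,"ax":0,"ay":0,"az":-1},{"x":0,"y":0,"z":0,"ax":0,"ay":0,"az":-1},{"x":0,"y":0,"z":0,"ax":0,"ay":0,"az":-1}]'

```text
time: 3.48
position: [0.5872, -0.0696, 0.248]
orientation: [-1.622, -2.69, 0.0]
ft_force: [0.6, -0.1, 0.7]
width: -0.0001
```

Call:
drive_tool --targets '[{"x":0,"y":0,"z":0,"ax":0,"ay":0,"az":-1},{"x":0,"y":0,"z":0,"ax":0,"ay":0,"az":-1},{"x":0,"y":0,"z":0,"ax":0,"ay":0,"az":-1},{"x":0,"y":0,"z":0,"ax":0,"ay":0,"az":-1},{"x":0,"y":0,"z":0,"ax":0,"ay":0,"az":-1},{"x":0,"y":0,"z":0,"ax":0,"ay":0,"az":-0.5},{"x":0,"y":0,"z":0,"ax":0,"ay":0,"az":0},{"x":0,"y":0,"z":0,"ax":0,"ay":0,"az":0}]'

```text
time: 4.15
position: [0.5872, -0.0697, 0.248]
orientation: [-0.841, -3.026, -0.0]
ft_force: [0.9, 0.1, 0.2]
width: 0.0003
```

```bash
python3 - <<'E'
from h import *
d=snap('wrist','w1.png'); snap('top','t1.png')
for p in[(.530,-.032,.05),(.545,-.041,.07),(.545,-.041,.106)]: print(pix(d,p).round(1))
E
```

```text
[324.5 108. ]
[324.7 128.6]
[325.2 132. ]
```

View pics/w1.png

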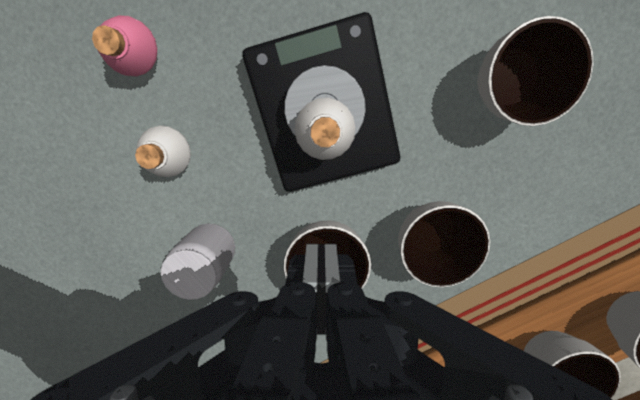

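The wrist picture shows the pan at about (325,107) and the jar at about (325,130), right where predicted. The closed fingertips are at about (321,245), pointing at the jar. I'll nudge sideways, descend most of the way and check.

Call:
drive_tool --targets '[{"x":0,"y":0.1,"z":0.7,"ax":0,"ay":0,"az":0},{"x":0,"y":0,"z":0.8,"ax":0,"ay":0,"az":0},{"x":0,"y":0,"z":0.8,"ax":0,"ay":0,"az":0},{"x":0,"y":0,"z":0.8,"ax":0,"ay":0,"az":0},{"x":0,"y":0,"z":0.8,"ax":0,"ay":0,"az":0},{"x":0,"y":0,"z":0.8,"ax":0,"ay":0,"az":0},{"x":0,"y":0,"z":0.7,"ax":0,"ay":0,"az":0},{"x":0,"y":0,"z":0.4,"ax":0,"ay":0,"az":0}]'

```text
time: 4.92
position: [0.5879, -0.0674, 0.1014]
orientation: [-0.839, -3.025, 0.0]
ft_force: [-0.8, -0.2, 0.2]
width: 0.0
```

```bash
python3 - <<'E'
from h import *
snap('wrist','w2.png'); s=snap('scene','s2.png')
cv2.imwrite('pics/s2c.png',cv2.resize(cv2.imread('pics/s2.png')[130:240,240:370],None,fx=6,fy=5.4*6/5.4,interpolation=cv2.INTER_CUBIC)[:600])
o=r.observe(); print(o['position'])
p=o['position']
for dz in(0,.017,.03): print(dz,((pix(s,p-[0,0,dz])-[240,130])*6).round())
E
```

```text
[ 0.58785557 -0.06727879  0.1019562 ]
0 [164. 264.]
0.017 [168. 306.]
0.03 [172. 337.]
```

View pics/s2c.png

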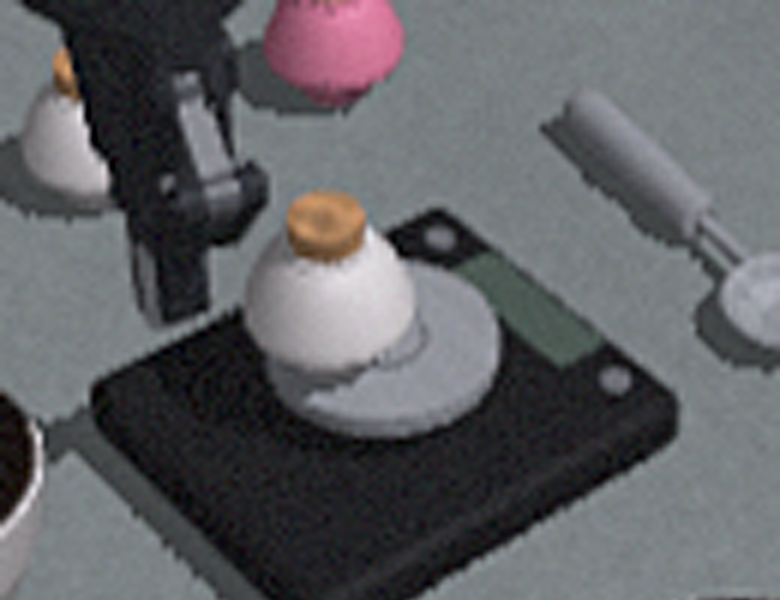

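View pics/w2.png

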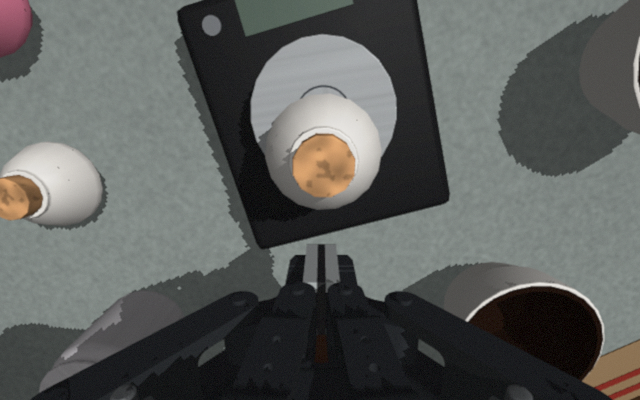

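The fingertip is where the 17 mm figure puts it. A finger knuckle stands out higher up at scene crop (245,200), so I'm checking that it clears the cork.

```bash
python3 - <<'E'
from h import *
from scipy.spatial.transform import Rotation as Ro
w=load('w2.png');s=load('s2.png');o=r.observe();R=Ro.from_rotvec(o['orientation']).as_matrix();p=o['position']
def c(d,u,v):
    T=np.linalg.inv(d['world_to_cam']);return T[:3,3],T[:3,:3]@np.array([(u-d['cx'])/d['fx'],(v-d['cy'])/d['fy'],1])
for ws in[(352,265),(345,290),(402,298),(295,290),(288,265)]:
  for sc in[(265,190),(245,240)]:
    a,da=c(w,*ws);b,db=c(s,240+sc[0]/6,130+sc[1]/6)
    k=np.linalg.lstsq(np.c_[da,-db],b-a,rcond=None)[0];P=a+da*k[0];Q=b+db*k[1]
    print(ws,sc,(R.T@((P+Q)/2-p)*1000).round(),'gap',round(np.linalg.norm(P-Q)*1000,1))
print('tool pts in scene crop')
for t in[(11,0,17),(11,14,17),(11,-14,17),(11,14,-24),(11,30,-24),(20,14,-24)]: print(t,((pix(s,p+R@np.array(t)/1000)-[240,130])*6).round(), pix(w,p+R@np.array(t)/1000).round())
E
```

```text
(352, 265) (265, 190) [ 27.  11. -29.] gap 6.4
(352, 265) (245, 240) [ 19.  12. -14.] gap 6.4
(345, 290) (265, 190) [ 24.  11. -33.] gap 13.8
(345, 290) (245, 240) [ 15.  12. -18.] gap 15.1
(402, 298) (265, 190) [ 22.  24. -41.] gap 6.4
(402, 298) (245, 240) [ 14.  28. -28.] gap 6.5
(295, 290) (265, 190) [ 24.  -2. -27.] gap 22.9
(295, 290) (245, 240) [ 16.  -2. -11.] gap 25.7
(288, 265) (265, 190) [ 27.  -6. -20.] gap 18.0
(288, 265) (245, 240) [19. -7. -3.] gap 20.0
tool pts in scene crop
(11, 0, 17) [203. 296.] [322. 243.]
(11, 14, 17) [219. 324.] [353. 243.]
(11, -14, 17) [187. 268.] [292. 243.]
(11, 14, -24) [209. 220.] [364. 292.]
(11, 30, -24) [228. 253.] [411. 292.]
(20, 14, -24) [238. 212.] [365. 268.]
```

The knuckle sticks out about 9 mm past the pad front, at TCP height plus 15–30 mm. The cork sits 15 mm behind the belly, so it clears if I keep the tip at 63 mm. I'll descend, then approach slowly.

Call:
drive_tool --targets '[{"x":0,"y":0,"z":0.3,"ax":0,"ay":0,"az":0},{"x":0,"y":0,"z":0.3,"ax":0,"ay":0,"az":0},{"x":0,"y":0,"z":0.25,"ax":0,"ay":0,"az":0},{"x":0.05,"y":0,"z":0,"ax":0,"ay":0,"az":0},{"x":0.05,"y":0,"z":0,"ax":0,"ay":0,"az":0},{"x":0.05,"y":0,"z":0,"ax":0,"ay":0,"az":0},{"x":0.05,"y":0,"z":0,"ax":0,"ay":0,"az":0},{"x":0.05,"y":0,"z":0,"ax":0,"ay":0,"az":0}]'

```text
time: 5.68
position: [0.5833, -0.0641, 0.0824]
orientation: [0.838, 3.027, 0.0]
ft_force: [-0.7, 0.1, 0.5]
width: 0.0001
```

```bash
cat > look.py <<'E'
from h import *
import sys
n=sys.argv[1]
w=snap('wrist','w%s.png'%n); s=snap('scene','s%s.png'%n); 
a=cv2.imread('pics/w%s.png'%n)[10:270,200:440]; b=cv2.imread('pics/s%s.png'%n)[140:220,255:345]
a=cv2.resize(a,(480,520)); b=cv2.resize(b,(585,520),interpolation=cv2.INTER_CUBIC)
b=b[:,100:420]; cv2.imwrite('pics/l%s.png'%n,np.hstack([a,b]))
o=r.observe(); print(o['time'],o['position'].round(4),o['ft_force'].round(2))
E
python3 look.py 3
```

```text
5.7833 [ 0.5831 -0.0641  0.0823] [ 0.19 -0.    0.22]
```

View pics/l3.png

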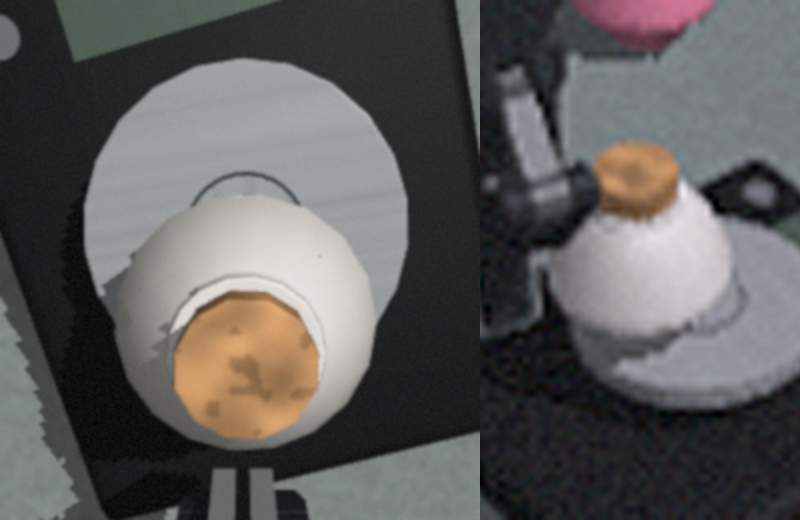

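The knuckle may reach farther forward than I estimated, so I'm zooming in before touching the jar.

```bash
python3 - <<'E'
from h import *
from scipy.spatial.transform import Rotation as Ro
R=Ro.from_rotvec([0.838,3.027,0]).as_matrix();p=np.array([.5831,-.0641,.0823])
w=load('w3.png');s=load('s3.png')
a=w['img'][215:335,250:400,::-1].astype(float); a=np.clip(255*(a/255)**.5,0,255).astype(np.uint8)
b=s['img'][130:210,245:315,::-1].astype(float); b=np.clip(255*(b/255)**.5,0,255).astype(np.uint8)
cv2.imwrite('pics/k_w.png',cv2.resize(a,None,fx=5,fy=5,interpolation=cv2.INTER_CUBIC))
cv2.imwrite('pics/k_s.png',cv2.resize(b,None,fx=7,fy=7,interpolation=cv2.INTER_CUBIC))
for t in[(11,0,17),(11,7,17),(11,14,-24),(20,14,-24),(28,14,-24),(11,14,-5),(20,14,-5),(38,0,9)]:
  q=p+R@np.array(t)/1000; print(t,'s',((pix(s,q)-[245,130])*7).round(),'w',((pix(w,q)-[250,215])*5).round())
E
```

```text
(11, 0, 17) s [227. 396.] w [360. 137.]
(11, 7, 17) s [237. 412.] w [436. 137.]
(11, 14, -24) s [236. 311.] w [566. 377.]
(20, 14, -24) s [269. 301.] w [571. 259.]
(28, 14, -24) s [299. 293.] w [576. 149.]
(11, 14, -5) s [241. 366.] w [537. 248.]
(20, 14, -5) s [273. 357.] w [541. 144.]
(38, 0, 9) s [321. 346.] w [ 361. -125.]
```

View pics/k_w.png

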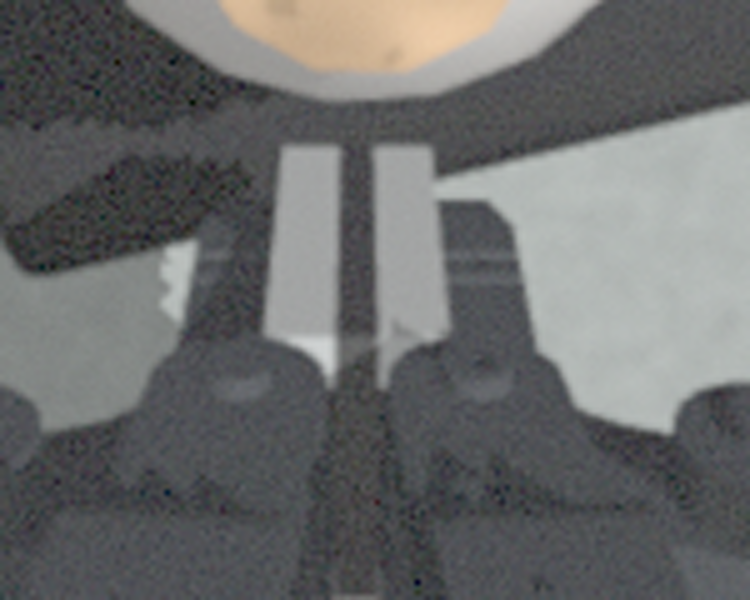

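View pics/k_s.png

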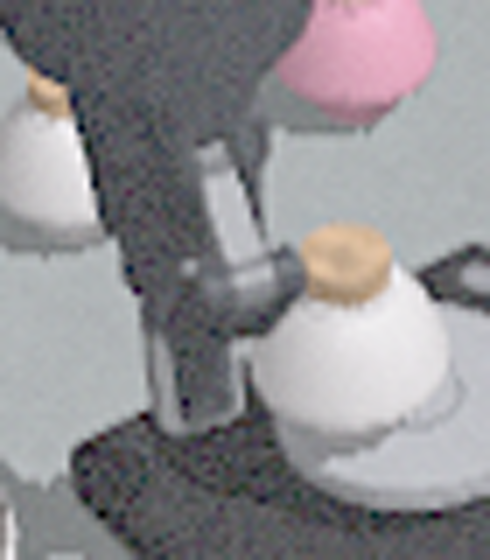

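The boss geometry is ambiguous at the millimetre level. I'll back off and tilt the tool 0.3 rad so the tip edge leads at 70 mm height and the knuckles lean well away from the cork.

Call:
drive_tool --targets '[{"x":-0.1,"y":0,"z":0,"ax":0,"ay":0,"az":0},{"x":-0.1,"y":0,"z":0,"ax":0,"ay":0,"az":0},{"x":0,"y":0,"z":0,"ax":0,"ay":0.5,"az":0},{"x":0,"y":0,"z":0,"ax":0,"ay":0.5,"az":0},{"x":0,"y":0,"z":0,"ax":0,"ay":0.5,"az":0},{"x":0,"y":0,"z":0,"ax":0,"ay":0.5,"az":0},{"x":0,"y":0,"z":0,"ax":0,"ay":0.5,"az":0},{"x":0,"y":0,"z":0,"ax":0,"ay":0.5,"az":0}]'

```text
time: 6.45
position: [0.5878, -0.0671, 0.0821]
orientation: [-0.76, -2.745, -0.116]
ft_force: [-0.5, -0.5, -0.3]
width: 0.0001
```

```bash
python3 look.py 4; cat > tip.py <<'E'
from h import *
from scipy.spatial.transform import Rotation as Ro
o=r.observe();R=Ro.from_rotvec(o['orientation']).as_matrix();p=o['position']
c=p+R@[.011,0,.017]; f=np.array([R[0,0],R[1,0]]);f/=np.linalg.norm(f); l=np.array([-f[1],f[0]])
print('tip',(c*1000).round(1),'fwd',f.round(3),'tilt',np.arccos(-R[2,2]).round(3),'yawdeg',np.degrees(np.arctan2(f[1],f[0])).round(1))
for n,q in(('jar',[.545,-.041]),('pan',[.530,-.032])): v=np.array(q)-c[:2]; print(n,'fwd %.1f left %.1f'%(v@f*1e3,v@l*1e3))
E
python3 tip.py
```

```text
6.55 [ 0.588  -0.0677  0.0812] [-0.25  0.17  0.25]
tip [574.7 -59.7  68.2] fwd [-0.857  0.515] tilt 0.302 yawdeg 149.0
jar fwd 35.1 left -0.7
pan fwd 52.6 left -0.7
```

View pics/l4.png

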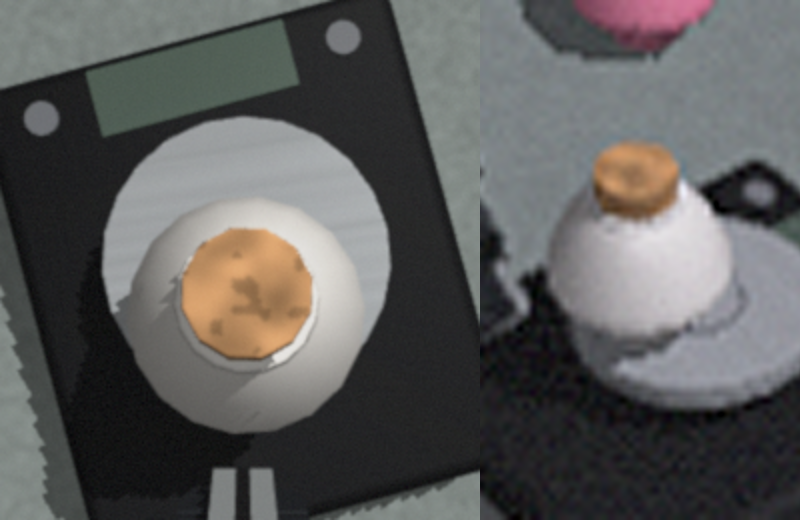

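The tool is clear of the jar with an 8 mm gap, and the tip corner is at 68 mm. I'll move in slowly, staying level.

Call:
drive_tool --targets '[{"x":0.04,"y":0,"z":-0.06,"ax":0,"ay":0,"az":0},{"x":0.04,"y":0,"z":0.012,"ax":0,"ay":0,"az":0},{"x":0.04,"y":0,"z":0.012,"ax":0,"ay":0,"az":0},{"x":0.04,"y":0,"z":0.012,"ax":0,"ay":0,"az":0},{"x":0.04,"y":0,"z":0.012,"ax":0,"ay":0,"az":0},{"x":0.04,"y":0,"z":0.012,"ax":0,"ay":0,"az":0},{"x":0.04,"y":0,"z":0.012,"ax":0,"ay":0,"az":0},{"x":0.02,"y":0,"z":0.006,"ax":0,"ay":0,"az":0}]'

```text
time: 7.22
position: [0.5811, -0.0629, 0.0839]
orientation: [-0.76, -2.747, -0.115]
ft_force: [1.1, -0.5, 0.9]
width: -0.0002
```

Call:
drive_tool --targets '[{"x":0.03,"y":0,"z":0.009,"ax":0,"ay":0,"az":0},{"x":0.03,"y":0,"z":0.009,"ax":0,"ay":0,"az":0},{"x":0.03,"y":0,"z":0.009,"ax":0,"ay":0,"az":0},{"x":0.03,"y":0,"z":0.009,"ax":0,"ay":0,"az":0},{"x":0.03,"y":0,"z":0.009,"ax":0,"ay":0,"az":0},{"x":0.03,"y":0,"z":0.009,"ax":0,"ay":0,"az":0},{"x":0.03,"y":0,"z":0.009,"ax":0,"ay":0,"az":0},{"x":0.03,"y":0,"z":0.009,"ax":0,"ay":0,"az":0}]'

```text
time: 7.88
position: [0.5758, -0.0597, 0.0838]
orientation: [-0.76, -2.747, -0.115]
ft_force: [0.6, -0.4, 0.3]
width: 0.0
```

```bash
python3 look.py 5; python3 tip.py
```

```text
7.9833 [ 0.5757 -0.0597  0.0839] [-0.15 -0.14 -0.28]
tip [562.4 -51.7  70.9] fwd [-0.858  0.514] tilt 0.3 yawdeg 149.1
jar fwd 20.5 left -0.3
pan fwd 38.0 left -0.3
```

View pics/l5.png

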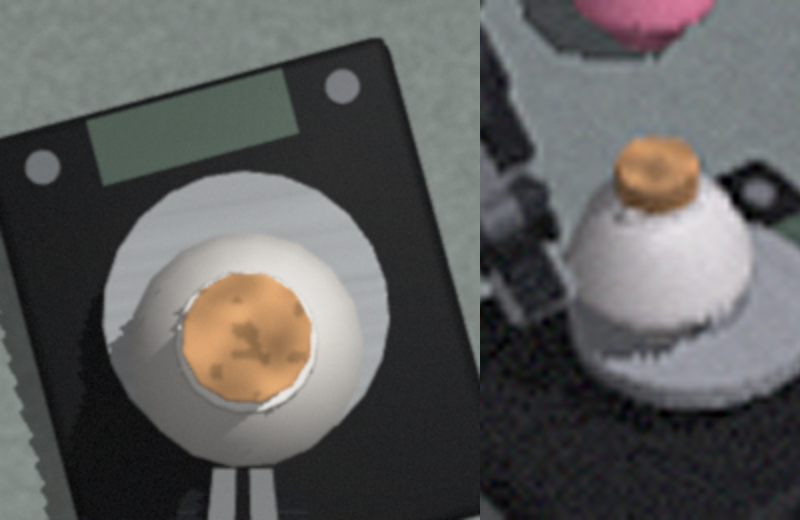

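The pad edge has contacted the belly, and the jar has slid about 6 mm and is upright. There are about 11 mm left.

Call:
drive_tool --targets '[{"x":0.03,"y":0,"z":0.009,"ax":0,"ay":0,"az":0},{"x":0.03,"y":0,"z":0.009,"ax":0,"ay":0,"az":0},{"x":0.03,"y":0,"z":0.009,"ax":0,"ay":0,"az":0},{"x":0.03,"y":0,"z":0.009,"ax":0,"ay":0,"az":0},{"x":0.03,"y":0,"z":0.009,"ax":0,"ay":0,"az":0},{"x":0.03,"y":0,"z":0.009,"ax":0,"ay":0,"az":0},{"x":0.03,"y":0,"z":0.009,"ax":0,"ay":0,"az":0},{"x":0.03,"y":0,"z":0.009,"ax":0,"ay":0,"az":0}]'

```text
time: 8.65
position: [0.5704, -0.0565, 0.0839]
orientation: [-0.76, -2.747, -0.115]
ft_force: [0.4, 0.5, 0.8]
width: -0.0001
```

Call:
drive_tool --targets '[{"x":0.02,"y":0,"z":0.006,"ax":0,"ay":0,"az":0},{"x":0.02,"y":0,"z":0.006,"ax":0,"ay":0,"az":0},{"x":0.02,"y":0,"z":0.006,"ax":0,"ay":0,"az":0},{"x":0.02,"y":0,"z":0.006,"ax":0,"ay":0,"az":0},{"x":0.02,"y":0,"z":0.006,"ax":0,"ay":0,"az":0},{"x":0.02,"y":0,"z":0.006,"ax":0,"ay":0,"az":0},{"x":0,"y":0,"z":0,"ax":0,"ay":0,"az":0},{"x":0,"y":0,"z":0,"ax":0,"ay":0,"az":0}]'

```text
time: 9.32
position: [0.5678, -0.055, 0.0839]
orientation: [-0.76, -2.747, -0.115]
ft_force: [0.4, 0.1, -0.5]
width: 0.0001
```

```bash
python3 look.py 6; python3 tip.py
```

```text
9.4167 [ 0.5678 -0.055   0.0839] [-0.1  -0.29  1.09]
tip [554.4 -47.   70.9] fwd [-0.858  0.514] tilt 0.3 yawdeg 149.1
jar fwd 11.2 left -0.3
pan fwd 28.7 left -0.3
```

View pics/l6.png

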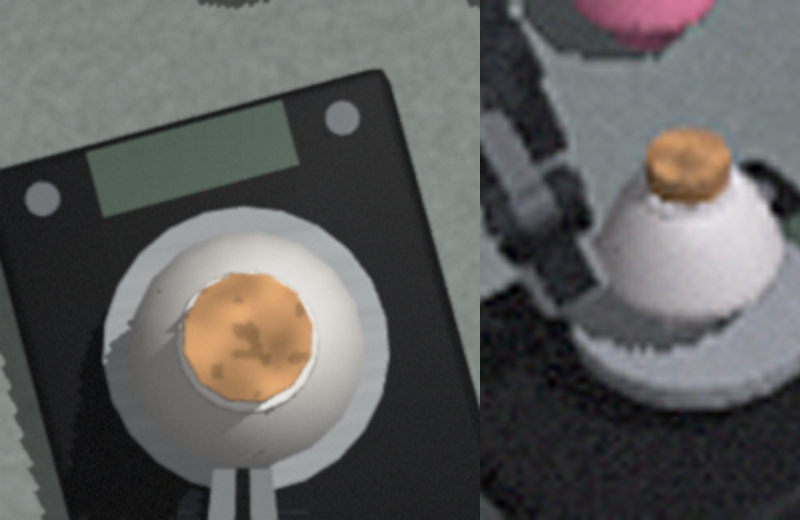

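```bash
python3 - <<'E'
from h import *
w=load('w6.png');s=load('s6.png')
cw=lambda x,y:(200+(x+.5)/2-.5,10+(y+.5)/2-.5)
cs=lambda x,y:(255+(x-380+.5)/6.5-.5,140+(y+.5)/6.5-.5)
R=lambda d,p,z:np.round(ray(d,*p,z)*1000,1)[:2]
print('w pan edges L R T',R(w,cw(103,350),.05),R(w,cw(389,350),.05),R(w,cw(246,207),.05))
print('w cork',R(w,cw(248,337),.106),'s cork',R(s,cs(688,157),.106))
p0=load('s2.png')
print('pred cork if centred: wrist',(pix(w,[.530,-.032,.106])*2-[400,20]).round(),'scene',((pix(s,[.530,-.032,.106])-[255,140])*6.5+[380,0]).round())
E
```

```text
w pan edges L R T [511.6 -64.5] [ 5.501e+02 -2.000e-01] [498.5 -13. ]
w cork [531.9 -32.9] s cork [533.1 -30.6]
pred cork if centred: wrist [247. 325.] scene [688. 147.]
```

The wrist view puts the jar about 1 mm short of the pan centre, and the tip position says about 1.7 mm. I'll give it a last 1.2 mm nudge and then back away.

Call:
drive_tool --targets '[{"x":0.015,"y":0,"z":0.005,"ax":0,"ay":0,"az":0},{"x":0.015,"y":0,"z":0.005,"ax":0,"ay":0,"az":0},{"x":0.015,"y":0,"z":0.005,"ax":0,"ay":0,"az":0},{"x":0,"y":0,"z":0,"ax":0,"ay":0,"az":0},{"x":-0.05,"y":0,"z":-0.015,"ax":0,"ay":0,"az":0},{"x":-0.1,"y":0,"z":-0.03,"ax":0,"ay":0,"az":0},{"x":-0.2,"y":0,"z":-0.06,"ax":0,"ay":0,"az":0},{"x":-0.3,"y":0,"z":-0.09,"ax":0,"ay":0,"az":0}]'

```text
time: 10.08
position: [0.5816, -0.0632, 0.0838]
orientation: [-0.759, -2.747, -0.115]
ft_force: [-0.1, -0.3, 0.0]
width: -0.0002
```

Call:
drive_tool --targets '[{"x":0,"y":0,"z":-0.4,"ax":0,"ay":0,"az":0},{"x":0,"y":0,"z":-0.8,"ax":0,"ay":0,"az":0},{"x":0,"y":0,"z":-0.8,"ax":0,"ay":0,"az":0},{"x":0,"y":0,"z":-0.8,"ax":0,"ay":0,"az":0},{"x":0,"y":0,"z":-0.8,"ax":0,"ay":0,"az":0},{"x":0,"y":0,"z":-0.8,"ax":0,"ay":0,"az":0},{"x":0,"y":0,"z":-0.8,"ax":0,"ay":0,"az":0},{"x":0,"y":0,"z":-0.4,"ax":0,"ay":0,"az":0}]'

```text
time: 10.75
position: [0.6181, -0.0848, 0.2204]
orientation: [-0.761, -2.749, -0.116]
ft_force: [0.8, 0.1, 0.6]
width: -0.0
```

Call:
drive_tool --targets '[{"x":-0.8,"y":0,"z":-0.8,"ax":0,"ay":0,"az":0},{"x":-0.8,"y":0,"z":-0.8,"ax":0,"ay":0,"az":0},{"x":-0.8,"y":0,"z":-0.8,"ax":0,"ay":0,"az":0},{"x":-0.8,"y":0,"z":0,"ax":0,"ay":0,"az":0},{"x":0,"y":0,"z":0,"ax":0,"ay":0,"az":0},{"x":0,"y":0,"z":0,"ax":0,"ay":0,"az":0},{"x":0,"y":0,"z":0,"ax":0,"ay":0,"az":0},{"x":0,"y":0,"z":0,"ax":0,"ay":0,"az":0}]'

```text
time: 11.42
position: [0.6971, -0.1322, 0.2514]
orientation: [-0.759, -2.747, -0.115]
ft_force: [0.4, -0.5, 0.9]
width: 0.0003
```

```bash
python3 - <<'E'
from h import *
for n in('top','scene','wrist'): snap(n,n[0]+'7.png')
a=cv2.imread('pics/t7.png')[170:240,320:390]; b=cv2.imread('pics/s7.png')[155:215,265:330]
cv2.imwrite('pics/l7.png',np.hstack([cv2.resize(a,(420,420),interpolation=cv2.INTER_CUBIC),cv2.resize(b,(380,351),interpolation=cv2.INTER_CUBIC)[:351,:].copy() if 0 else cv2.copyMakeBorder(cv2.resize(b,(380,351),interpolation=cv2.INTER_CUBIC),0,69,0,0,0)]))
t=load('t7.png');s=load('s7.png')
print('pred centred top cork',(pix(t,[.5298,-.0319,.106])-[320,170])*6,'belly',(pix(t,[.5298,-.0319,.07])-[320,170])*6)
E
```

```text
pred centred top cork [210.68288007 225.18592603] belly [204.03201342 237.08885207]
```

View pics/l7.png

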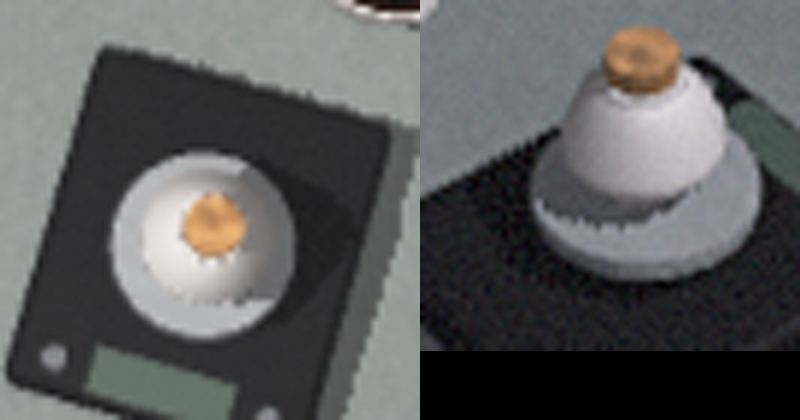

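View pics/t7.png

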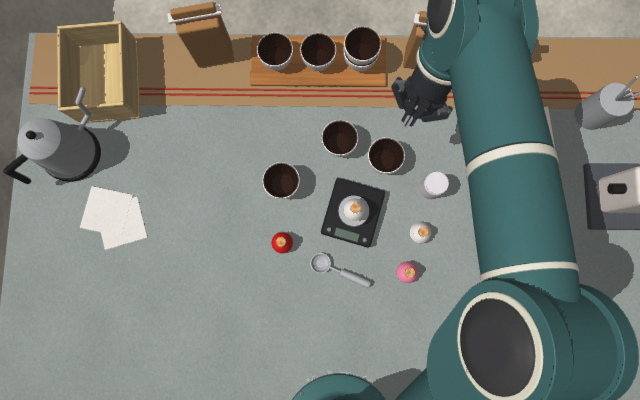

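View pics/w7.png

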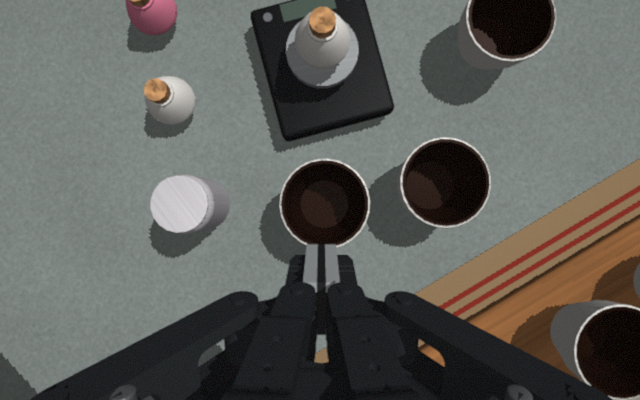

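In the top crop the cork centre is at about (213,225) against about (213,227) for a perfectly centred jar, so it is within roughly 1 mm. The jar is upright, the hand is clear and the other objects are at their first pixels, so I'm handing in.

```bash
python3 -c "
from workcell import r
print(r.observe()['time']); print(r.finish_job())"
```

```text
11.5667
the job is handed in; nothing more can be done
None
```

The jar now stands upright on its own in the middle of the pan, about 1 mm from centre by the top camera. I slid it about 18 mm with a slow push at belly height, using the closed fingertips tilted back to keep the knuckles away from the cork. After a last 1.2 mm nudge I backed the hand well clear, and handed the job in at 11.6 s.

- **Forces:** no pushing force showed above the roughly 1 N noise.
- **Other objects:** the other jar, the bowls, the spoon and the tin sit at the same places in the top picture as at the start.
- **Disagreements:** just before the last nudge the three position estimates differed by about 2 mm. The jar was about 1 mm short of centre by the wrist camera and 1.7 mm by the fingertip position. The scene camera put the cork about 3 mm off, but its readings were off by about 2 mm. All are inside the 5 mm tolerance.
- **Refused moves:** my first batch of moves was rejected before anything moved, because each row has to list all six values.

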